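# Hang the hooked slide carrier on the conveyor rail

### The arm

A 6-joint arm with a two-finger parallel gripper is mounted at the origin on a cart in front of the work surface, level with it; the furniture and walls round the work are solid. World frame = base frame: x ahead of the robot, y to its left, z up, the work surface at z = 0. Lengths are in m, angles in rad, forces in N, time in s.
With the tool pointing down it reaches from about 0.3 to 0.75 m from the base axis. Payload 8.5 kg.
Tool frame: the origin (TCP) lies midway between the tips of the shut fingers; the grasp point (between the pads) lies 19 mm behind it; z points along the fingers, y is the direction in which the jaws open and shut (so a half turn about z gives the same grasp; the last joint's range is limited). The gripper opens to 85 mm and grips with 20 to 120 N. Pads are 22 mm wide; open, the fingers measure 114 mm over their backs; the gripper's body (76 mm by 85 mm) begins 54 mm behind the grasp point. The pads swing forward as they close: fully open they stand 13 mm farther back than shut.
Start: joints at [1.096, 0.381, 1.297, -0, 1.464, -0.215], TCP at [0.141, 0.532, 0.231] pointing down, gripper open.
Joint ranges: [-3.11, 3.11], [-0.89, 2.33], [0.22, 2.48], [-1.42, 4.56], [0.17, 2.85], [-2.88, 2.88]. Speed limits (rad/s): [2.39, 2.39, 3.14, 3.14, 3.14, 3.14].

### API

Orientations are given as a unit quaternion [x, y, z, w].
In Python, from plant import telemetry, optics, arm gives the robot as it stands.
- The arm moves only by the tool send_rows, never from a script. Its argument "increments" is a list of rows, each an object with "xyz": the shift along the tool's x, y, z normalised to -1 to 1, where 1 is 200 mm, a list of three; "turn": the turn about the tool's z normalised to -1 to 1, where 1 is pi rad. In form: [{"xyz": [dx, dy, dz], "turn": turn}, ...]. A call has exactly 8 rows; each row is the pose to reach, as a shift and turn from the pose commanded when the call began, along the tool's axes at that moment, turning the shorter way round; what a row does not reach only later rows make up. A row lasts 1/12 s, in which the tool goes at most 41.7 mm and 7.16 degrees, less where a joint would pass 70% of its speed; a pose out of reach is approached as far as the arm can. A call with a number of a shift or a turn outside -1 to 1 is refused whole. A call with a gripper value outside its range is refused whole. "claw" is the opening, from 0 (shut) to 1 (fully open), set as the call begins (left out, the last holds). The fingers move at their own pace and stop on an object; the grip force is fixed at half the most. Time passes only in rows, so rows that repeat a pose let the fingers close, or fill a call up. It gives the time, the measured TCP pose, the force and the opening at its end, in the units of the state.
- telemetry.sense(): the state, without advancing time (a new reading comes with each control period).
- optics.grab_frame(name): name is "scene" or "top" or "wrist"; returns the picture (480x640x3 uint8, red, green, blue); there is no depth.
- optics.get_calibration(name): a dict with "K" (3x3 intrinsics, pixels), "eye" and "rotation" of the camera in the world. Camera axes: x right, y up, looking along -z (the intrinsics and any distortion apply to the point x, -y, -z); pixel columns grow to the right and rows downward; lengths in m; the calibration is good to about 2 mm. A picture is of the moment at which its call begins: read the wrist's pose just before it. get_calibration takes no time and is no camera call; for the wrist camera it gives the pose at the moment of the call.
- arm.finish_job(): hands the job in, once; it reports no verdict.
The state is a dict: "clock": time; "qpos": joint angles; "joint_vel": joint speeds; "joint_efforts": joint torques, N m; "tool_pos": TCP position; "tool_rot": TCP orientation; "ft_force": force on the tool from outside, world axes, zero at the start; "moment": the same for the moment, N m; "width": finger opening in m.
Only numpy, scipy, OpenCV 4.12 (cv2) and the standard library are available. Lean on these libraries where they do the work, as an engineer would, in place of code of your own. Each camera call takes 0.05 s, during which the arm holds its last target. There are 200 camera calls.

### The job

Take the slide carrier that has a hook by its grip tab and hang it on the little conveyor rail: lift its hook over the rail's front lip with the slide rack passing underneath the rail, then lower it until the hook sits on the channel floor behind the lip, and only then let go. It must end up hanging level; leave the plain slide rack with the wire handle undisturbed.

Things in the scene. Friction and masses are not known exactly. Their poses are not given: they have to be found in the camera images.
- carrier_grip (a point): Centre of the black grip tab, 16 (x) x 30 (y) x 48 mm tall, top of the hooked slide carrier (220 g, 170 mm tall, balanced under the tab). It starts upright on the worktop, this point 146 mm up, x pointing away from the robot within 0.45 rad. Tab stands on a bridge (30 mm wide) whose top is 24 mm below this point and which runs to a spine plate at x -46 to -38 mm.
- carrier_hook (a point): Middle of the flat bottom of the carrier's hook: shoe 14 (x) x 40 (y) mm under an 8 mm tongue, straight below the tab, 56 mm under its centre (bridge underside 24 mm above this point). 52 mm below it is the top of the carrier's slide rack, 64 (x) x 84 (y) x 38 mm, centred under it and joined to the spine; the C is open to +x. Same axes as the tab.
- rail_seat (a point): Mid channel floor of the fixed rail, 120 mm above the worktop; x across it, away from the robot (within 0.3 rad), y along. Channel 34 mm wide inside, 6 mm floor, open below, front lip 5 mm thick, 18 mm high, back wall 5 mm, 28 mm high. End plates at y +-114 mm, 30 mm high. Shoe crosses the lip from -x, 18 to 46 mm above the floor, rack going under; seated the shoe rests here or anywhere along.
- plain_rack: Bystander: loose slide rack, 64 x 84 mm like the carrier's, but with only a steel wire loop handle (103 mm tall over all), no spine, hook or tab. It stands on the worktop beside the carrier, either left or right of it; origin at the centre of its underside, z up. Leave it alone.
There are look-alikes about, which are no part of the job. Leave any blue look-alike of the part that bears carrier_grip alone.

How it is judged:
By the outcome, as a careful person would: the job done as asked, in the order asked, and still so for the second after the job is handed in, with the robot touching nothing.
It also fails if it takes over 45 s, if anything falls off the work surface, if the arm or the gripper's body presses on something with over 40 N, if the wrist force passes 120 N, or if a joint passes its speed limit or range.

## Working session

There is one attempt and no reset: what is moved stays moved. The work goes in short steps, Python scripts to look and compute and a tool call to move; the robot and the scene stay as the last step left them, time stands still between calls to the robot, and variables do not carry over. Pictures are saved under pics/ and viewed, about 8 in all and at most 12, crops included, and the job is handed in when it is done.

Besides the shell and the picture viewer there is one more tool, called after "Request:" as name([rows], argument=value, ...), one row to a line, values as JSON. send_rows: Moves the arm, as the interface text tells. Its arguments: {"type":"object","properties":{"increments":{"type":"array"},"claw":{"type":"number"}},"required":["increments"]}

```bash
mkdir -p pics
cat > h.py <<'E'
import numpy as np, cv2
from plant import telemetry, optics, arm
def grab(n,f):
    c=optics.get_calibration(n); im=optics.grab_frame(n); cv2.imwrite(f'pics/{f}.png',im[:,:,::-1]); 
    np.savez(f'pics/{f}.npz',im=im,**{k:c[k] for k in('K','eye','rotation')}); return im,c
def load(f): 
    d=np.load(f'pics/{f}.npz'); return d['im'],d
def ray(c,u,v):
    K=np.array(c['K']);p=np.linalg.solve(K,[u,v,1.]);d=np.array(c['rotation'])@[p[0],-p[1],-p[2]]
    return np.array(c['eye']),d/np.linalg.norm(d)
def onz(c,u,v,z):
    e,d=ray(c,u,v);return e+d*(z-e[2])/d[2]
def proj(c,P):
    q=np.array(c['rotation']).T@(np.array(P)-c['eye']);k=np.array(c['K'])@[q[0],-q[1],-q[2]];return k[:2]/k[2]
E
python3 - <<'E'
from h import *
s=telemetry.sense();print({k:np.round(v,4) for k,v in s.items()})
for n in('scene','top'):
    im,c=grab(n,n+'0');print(n,c)
E
```

```text
{'clock': np.float64(0.0), 'qpos': array([ 1.0957,  0.3812,  1.2983,  0.    ,  1.4636, -0.2153]), 'joint_vel': array([-0.0007, -0.0013, -0.0027, -0.0003,  0.0016, -0.0001]), 'joint_efforts': array([ 1.90000e-03, -4.48461e+01, -2.31283e+01, -1.00000e-04,
        4.70000e-03,  0.00000e+00]), 'tool_pos': array([0.1412, 0.5313, 0.2307]), 'tool_rot': array([ 1.295e-01,  9.916e-01, -7.000e-04, -2.000e-04]), 'ft_force': array([ 0.0353,  0.9145, -0.7831]), 'moment': array([ 0.0156,  0.0408, -0.0181]), 'width': np.float64(0.0852)}
scene {'K': array([[493.19325838,   0.        , 316.68069679],
       [  0.        , 493.19325838, 240.98477735],
       [  0.        ,   0.        ,   1.        ]]), 'eye': array([-0.36649016, -0.60996339,  0.93132285]), 'rotation': array([ 0.36027146, -0.21966969, -0.45519791,  0.78405648])}
top {'K': array([[477.10221648,   0.        , 320.1776195 ],
       [  0.        , 477.10221648, 234.80931297],
       [  0.        ,   0.        ,   1.        ]]), 'eye': array([ 0.33147901, -0.15541553,  1.24765739]), 'rotation': array([-0.06050747,  0.05958282,  0.70846959, -0.70061372])}
```

Rotation is a quaternion; fixing the helper.

```bash
python3 - <<'E'
s=open('h.py').read()
s=s.replace("import numpy as np, cv2","import numpy as np, cv2\nfrom scipy.spatial.transform import Rotation as R").replace("np.array(c['rotation'])","R.from_quat(c['rotation']).as_matrix()")
open('h.py','w').write(s)
E
python3 - <<'E'
from h import *
for n in('scene0','top0'):
    im,c=load(n); print(n,[np.round(proj(c,p)).tolist() for p in([.3,0,0],[.6,0,0],[.5,.3,0],[.5,-.3,0])])
E
```

```text
scene0 [[231.0, 297.0], [292.0, 233.0], [191.0, 220.0], [369.0, 290.0]]
top0 [[261.0, 330.0], [262.0, 215.0], [148.0, 254.0], [375.0, 251.0]]
```

View pics/scene0.png

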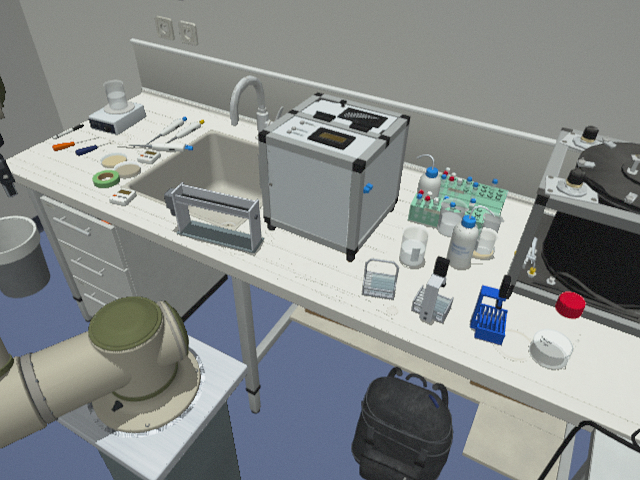

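View pics/top0.png

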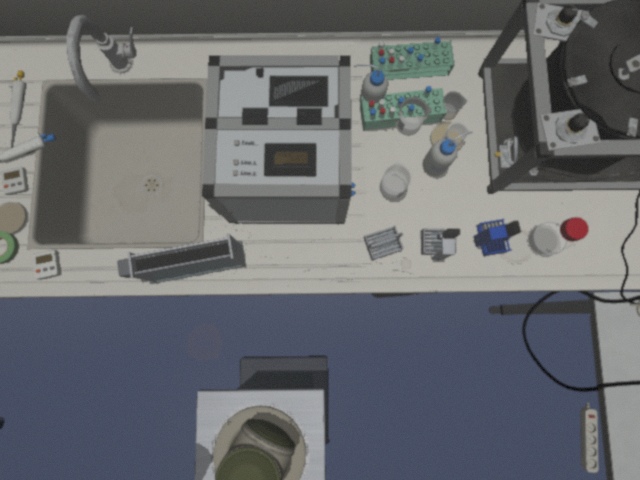

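Scene view: candidates are the white-grey carrier with black tab at (441,265), the blue look-alike at (490,315), and the plain wire-handled rack at (380,280). In the top view they are at (440,240), (497,235) and (383,244). The rail is at scene (215,215) and top (185,255). I choose the uncoloured one with the black tab; now a close crop.

Run:
```python
from h import *
def cr(n,x,y,w=100,h=75,S=4): 
    im,_=load(n); return cv2.resize(im[y:y+h,x:x+w],(400,300),interpolation=cv2.INTER_CUBIC)
a=np.vstack([np.hstack([cr('scene0',390,250),cr('top0',400,205)]),np.hstack([cr('scene0',160,170,112,84),cr('top0',110,205,150,112)])])
cv2.imwrite('pics/c1.png',a[:,:,::-1])
```

```text
(no output)
```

View pics/c1.png

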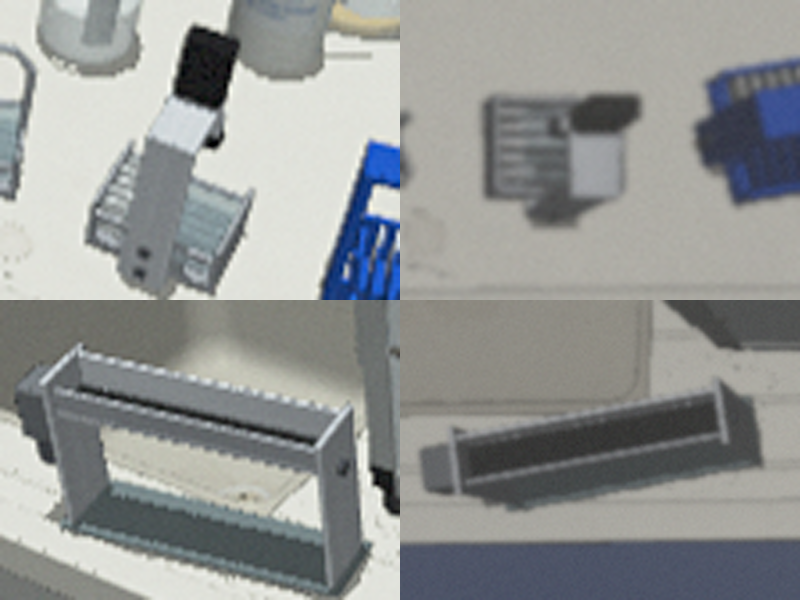

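The crop confirms the black-tabbed grey carrier with its spine towards the robot: tab centre in the scene ≈(442,267), tab top in the top view ≈(453,233). The rail is clearly visible with its end plates.

Run:
```python
from h import *
_,t=load('top0');_,s=load('scene0')
print('tab top',onz(t,453,233.2,.17),'scene',onz(s,441.7,266.7,.146))
f=2.667
L=[(455,428),(460,492),(717,380),(727,440)]
P=np.array([onz(t,110+(a-400)/f,205+(b-300)/f,.15) for a,b in L]);print('rail top',P,P.mean(0))
f=3.571
L=[(82,347),(45,380),(353,405),(318,440)]
P=np.array([onz(s,160+a/f,170+(b-300)/f,.15) for a,b in L]);print('rail sc',P,P.mean(0))
print('box front',onz(t,205,195,.3),onz(t,352,222,0),onz(t,350,195,.3))
```

```text
tab top [ 0.51680243 -0.45943139  0.17      ] scene [ 0.52036191 -0.46332525  0.146     ]
rail top [[0.48211293 0.28543293 0.15      ]
 [0.42635333 0.27797879 0.15      ]
 [0.52192392 0.05822149 0.15      ]
 [0.46893764 0.04839922 0.15      ]] [0.47483195 0.16750811 0.15      ]
rail sc [[0.4795836  0.28455701 0.15      ]
 [0.42973705 0.2782984  0.15      ]
 [0.5231678  0.05491551 0.15      ]
 [0.47284676 0.05182323 0.15      ]] [0.4763338  0.16739854 0.15      ]
box front [0.57949315 0.07963767 0.3       ] [ 0.57937777 -0.2401485   0.        ] [ 0.57607045 -0.21693805  0.3       ]
```

Request:
send_rows([
  {"xyz": [-0.05, -0.07, -0.03], "turn": 0},
  {"xyz": [-0.13, -0.18, -0.07], "turn": 0},
  {"xyz": [-0.21, -0.3, -0.1], "turn": 0},
  {"xyz": [-0.3, -0.42, -0.15], "turn": 0},
  {"xyz": [-0.38, -0.53, -0.18], "turn": 0},
  {"xyz": [-0.47, -0.65, -0.2], "turn": 0},
  {"xyz": [-0.55, -0.76, -0.2], "turn": 0},
  {"xyz": [-0.62, -0.86, -0.2], "turn": 0},
], claw=1)

```text
clock: 0.77
tool_pos: [0.2171, 0.332, 0.2713]
tool_rot: [0.13, 0.992, -0.0, 0.0]
ft_force: [0.6, 1.1, -0.5]
width: 0.0854
```

Request:
send_rows([
  {"xyz": [-0.08, -0.11, 0], "turn": 0},
  {"xyz": [-0.16, -0.22, 0], "turn": 0},
  {"xyz": [-0.24, -0.33, 0], "turn": 0},
  {"xyz": [-0.32, -0.44, 0], "turn": 0},
  {"xyz": [-0.4, -0.55, 0], "turn": 0},
  {"xyz": [-0.48, -0.66, 0], "turn": 0},
  {"xyz": [-0.55, -0.76, 0], "turn": 0},
  {"xyz": [-0.62, -0.86, 0], "turn": 0},
])

```text
clock: 1.43
tool_pos: [0.2926, 0.1341, 0.2712]
tool_rot: [0.13, 0.992, -0.0, -0.0]
ft_force: [0.9, 0.0, 0.1]
width: 0.0852
```

Request:
send_rows([
  {"xyz": [-0.08, -0.11, 0], "turn": 0},
  {"xyz": [-0.16, -0.22, 0], "turn": 0},
  {"xyz": [-0.24, -0.33, 0], "turn": 0},
  {"xyz": [-0.32, -0.44, 0], "turn": 0},
  {"xyz": [-0.4, -0.55, 0], "turn": 0},
  {"xyz": [-0.48, -0.66, 0], "turn": 0},
  {"xyz": [-0.55, -0.76, 0], "turn": 0},
  {"xyz": [-0.62, -0.86, 0], "turn": 0},
])

```text
clock: 2.1
tool_pos: [0.3683, -0.064, 0.2711]
tool_rot: [0.13, 0.992, 0.0, -0.0]
ft_force: [0.6, 0.6, -0.8]
width: 0.0855
```

Request:
send_rows([
  {"xyz": [-0.08, -0.11, 0], "turn": 0},
  {"xyz": [-0.16, -0.22, 0], "turn": 0},
  {"xyz": [-0.24, -0.33, 0], "turn": 0},
  {"xyz": [-0.32, -0.44, 0], "turn": 0},
  {"xyz": [-0.4, -0.55, 0], "turn": 0},
  {"xyz": [-0.48, -0.66, 0], "turn": 0},
  {"xyz": [-0.55, -0.76, 0], "turn": 0},
  {"xyz": [-0.62, -0.86, 0], "turn": 0},
])

```text
clock: 2.77
tool_pos: [0.4441, -0.262, 0.2709]
tool_rot: [0.13, 0.992, 0.0, -0.0]
ft_force: [-0.2, 0.4, -0.0]
width: 0.0854
```

Request:
send_rows([
  {"xyz": [-0.08, -0.11, 0], "turn": 0},
  {"xyz": [-0.16, -0.22, 0], "turn": -0.01},
  {"xyz": [-0.24, -0.33, -0.05], "turn": -0.03},
  {"xyz": [-0.32, -0.44, -0.1], "turn": -0.05},
  {"xyz": [-0.4, -0.55, -0.15], "turn": -0.06},
  {"xyz": [-0.48, -0.66, -0.15], "turn": -0.07},
  {"xyz": [-0.56, -0.78, -0.15], "turn": -0.08},
  {"xyz": [-0.62, -0.86, -0.15], "turn": -0.083},
])

```text
clock: 3.43
tool_pos: [0.5196, -0.4609, 0.3002]
tool_rot: [-0.001, 1.0, 0.0, -0.0]
ft_force: [-0.3, 0.2, -0.8]
width: 0.0852
```

Run:
```python
from h import *
s=telemetry.sense();print(s['tool_pos'],s['tool_rot'],s['qpos'],s['joint_vel'].max() if hasattr(s['joint_vel'],'max') else s['joint_vel'])
im,c=grab('wrist','w1');print(c['eye'],R.from_quat(c['rotation']).as_matrix().round(3),proj(c,[.5185,-.461,.17]))
```

```text
[ 0.51964213 -0.46089881  0.30023232] [-8.40365342e-04  9.99999457e-01  4.04701147e-04 -4.65686143e-04] [-8.95458974e-01  6.36671760e-01  6.60129910e-01 -2.30624784e-04
  1.84600478e+00 -2.46799857e+00] 0.47440290658506645
[ 0.44033217 -0.46008515  0.44321275] [[-0.001 -0.95  -0.313]
 [ 1.    -0.001 -0.001]
 [ 0.001 -0.313  0.95 ]] [313.7948504  219.75254122]
```

View pics/w1.png

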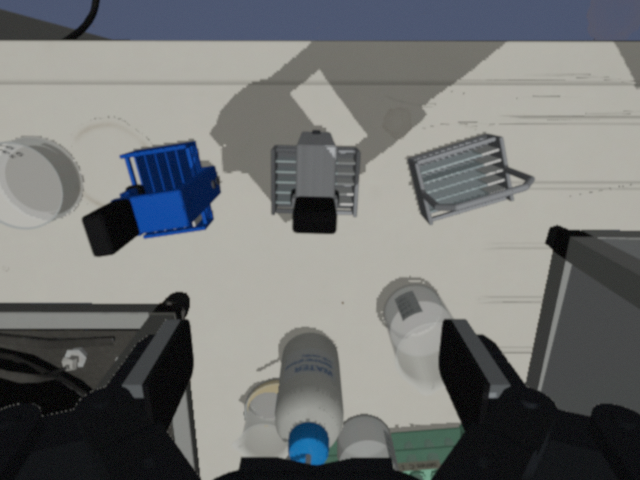

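Wrist view: the carrier is at the centre, black tab at (315,212); the blue look-alike is at left (170,195) and the plain rack at right (470,180). The carrier is nearly square to the gripper. Measuring the tab's edges.

Run:
```python
from h import *
im,c=load('w1')
g=im.max(2); m=((g<60)).astype(np.uint8); m[:, :285]=0; m[:,345:]=0; m[:170]=0; m[245:]=0
n,l,st,ce=cv2.connectedComponentsWithStats(m); i=1+st[1:,4].argmax(); print(st[i],ce[i])
mm=(l==i)
for r in range(190,236,3):
    x=np.flatnonzero(mm[r]); print(r,(x.min(),x.max(),int(g[r,x].mean())) if len(x) else None,end=' ')
print()
for col in (298,305,315,325,332): print(col,g[185:240:2,col].tolist())
x0,x1=st[i,0],st[i,0]+st[i,2]-1
```

```text
[ 293  197   43   36 1470] [314.23877551 214.61768707]
190 None 193 None 196 None 199 (np.int64(296), np.int64(333), 12) 202 (np.int64(295), np.int64(334), 13) 205 (np.int64(295), np.int64(334), 11) 208 (np.int64(294), np.int64(334), 12) 211 (np.int64(293), np.int64(335), 13) 214 (np.int64(293), np.int64(335), 15) 217 (np.int64(293), np.int64(335), 16) 220 (np.int64(293), np.int64(335), 17) 223 (np.int64(294), np.int64(335), 14) 226 (np.int64(293), np.int64(335), 16) 229 (np.int64(294), np.int64(334), 14) 232 (np.int64(310), np.int64(333), 41) 235 None 
298 [109, 109, 108, 108, 110, 104, 44, 12, 7, 11, 10, 9, 9, 12, 16, 14, 15, 20, 11, 14, 16, 6, 21, 26, 137, 176, 179, 178]
305 [107, 106, 107, 107, 107, 97, 37, 4, 9, 11, 10, 9, 12, 12, 13, 10, 12, 10, 19, 18, 15, 16, 15, 21, 128, 176, 179, 178]
315 [109, 108, 108, 110, 108, 103, 47, 12, 7, 13, 12, 6, 9, 11, 16, 15, 16, 11, 15, 14, 12, 15, 14, 18, 107, 175, 179, 178]
325 [109, 109, 109, 108, 108, 105, 54, 14, 9, 14, 13, 9, 2, 10, 17, 13, 11, 19, 19, 17, 12, 12, 14, 10, 90, 172, 177, 177]
332 [107, 107, 107, 106, 105, 104, 78, 25, 14, 8, 13, 9, 14, 13, 12, 16, 17, 14, 15, 14, 16, 15, 15, 19, 95, 173, 178, 178]
```

Run:
```python
from h import *
im,c=load('w1')
a=onz(c,293,232,.17);b=onz(c,335.5,233,.17);print('far top edge',a,b,np.linalg.norm(a-b),'yaw',np.arctan2((b-a)[0],-(b-a)[1])*1)
p=onz(c,296,196.7,.122);q=onz(c,334,197.7,.122);print('near bottom',p,q,np.linalg.norm(p-q))
# spine/bridge edges columns in light grey mask near rows 150-190
g=im.max(2).astype(int)
for r in(150,160,170,180):print(r,np.flatnonzero(abs(np.diff(g[r,280:350]))>18)+280)
```

```text
far top edge [ 0.52698542 -0.47484983  0.17      ] [ 0.5276652  -0.44653854  0.17      ] 0.02831944334386425 yaw 3.1175863156902794
near bottom [ 0.51397925 -0.47471851  0.122     ] [ 0.5147363  -0.44573855  0.122     ] 0.028989846250295735
150 [328 329 334 335 336]
160 []
170 []
180 []
```

Request:
send_rows([
  {"xyz": [-0.006, 0.002, 0.12], "turn": 0.008},
  {"xyz": [-0.006, 0.002, 0.27], "turn": 0.008},
  {"xyz": [-0.006, 0.002, 0.42], "turn": 0.008},
  {"xyz": [-0.006, 0.002, 0.57], "turn": 0.008},
  {"xyz": [-0.006, 0.002, 0.7], "turn": 0.008},
  {"xyz": [-0.006, 0.002, 0.79], "turn": 0.008},
  {"xyz": [-0.006, 0.002, 0.85], "turn": 0.008},
  {"xyz": [-0.006, 0.002, 0.865], "turn": 0.008},
])

```text
clock: 4.15
tool_pos: [0.52, -0.4575, 0.1252]
tool_rot: [0.012, 1.0, 0.002, -0.002]
ft_force: [0.4, -0.1, 0.3]
width: 0.0853
```

Request:
send_rows([
  {"xyz": [0, 0, 0], "turn": 0},
  {"xyz": [0, 0, 0], "turn": 0},
  {"xyz": [0, 0, 0], "turn": 0},
  {"xyz": [0, 0, 0], "turn": 0},
  {"xyz": [0, 0, 0], "turn": 0},
  {"xyz": [0, 0, 0], "turn": 0},
  {"xyz": [0, 0, 0], "turn": 0},
  {"xyz": [0, 0, 0], "turn": 0},
], claw=0)

```text
clock: 4.82
tool_pos: [0.521, -0.4589, 0.1292]
tool_rot: [0.012, 1.0, -0.001, 0.001]
ft_force: [-1.0, -0.9, 5.4]
width: 0.0296
```

Request:
send_rows([
  {"xyz": [0, 0, -0.03], "turn": 0},
  {"xyz": [0, 0, -0.1], "turn": 0},
  {"xyz": [0, 0, -0.2], "turn": 0},
  {"xyz": [0, 0, -0.32], "turn": 0},
  {"xyz": [0, 0, -0.45], "turn": 0},
  {"xyz": [0, 0, -0.57], "turn": 0},
  {"xyz": [0, 0, -0.68], "turn": 0},
  {"xyz": [0, 0, -0.75], "turn": 0},
])

```text
clock: 5.48
tool_pos: [0.5208, -0.4582, 0.2806]
tool_rot: [0.012, 1.0, -0.0, 0.0]
ft_force: [-0.2, 0.6, -2.1]
width: 0.0294
```

Run:
```python
from h import *
s=telemetry.sense();print(s['tool_pos'],s['width'],s['ft_force'],s['moment'])
im,c=grab('wrist','w2')
cv2.imwrite('pics/w2b.png',np.ascontiguousarray(im[:,:,::-1]))
```

```text
[ 0.52077871 -0.458234    0.2805549 ] 0.02939397515625074 [-0.15229079  0.55374886 -2.07949002] [ 0.03390396 -0.05909588 -0.00057116]
```

View pics/w2b.png

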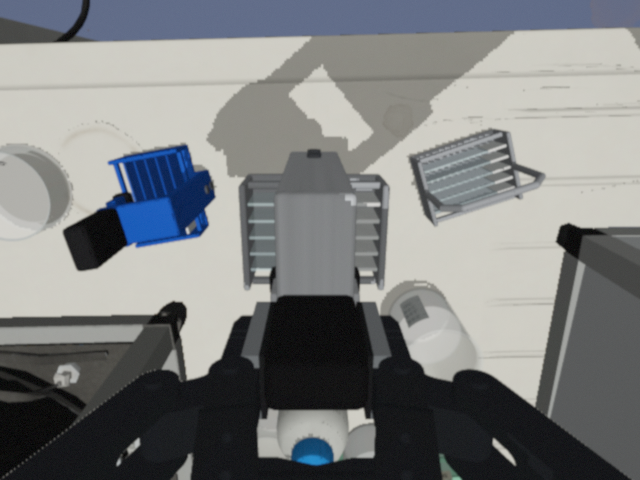

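Picture shows the carrier held by its tab (315,340), hanging straight; the plain rack (475,180) and blue one (170,200) have not moved. Weight −2.1 N fits 220 g. Travelling.

Request:
send_rows([
  {"xyz": [0.01, 0.05, 0], "turn": 0},
  {"xyz": [0.03, 0.13, 0], "turn": 0},
  {"xyz": [0.06, 0.23, 0], "turn": 0},
  {"xyz": [0.08, 0.33, 0], "turn": 0},
  {"xyz": [0.11, 0.44, 0], "turn": 0},
  {"xyz": [0.14, 0.55, 0], "turn": 0},
  {"xyz": [0.17, 0.66, 0], "turn": 0},
  {"xyz": [0.19, 0.76, 0], "turn": 0},
])

```text
clock: 6.2
tool_pos: [0.4855, -0.3039, 0.2772]
tool_rot: [0.012, 1.0, 0.001, -0.001]
ft_force: [0.7, -0.0, -2.1]
width: 0.0294
```

Request:
send_rows([
  {"xyz": [0.03, 0.11, 0], "turn": 0},
  {"xyz": [0.06, 0.22, 0], "turn": 0},
  {"xyz": [0.09, 0.33, 0], "turn": 0},
  {"xyz": [0.11, 0.44, 0], "turn": 0},
  {"xyz": [0.14, 0.55, 0], "turn": 0},
  {"xyz": [0.17, 0.66, 0], "turn": 0},
  {"xyz": [0.19, 0.77, 0], "turn": 0},
  {"xyz": [0.22, 0.88, 0], "turn": 0},
])

```text
clock: 6.87
tool_pos: [0.4459, -0.1272, 0.2774]
tool_rot: [0.012, 1.0, 0.001, -0.001]
ft_force: [0.4, 0.2, -1.7]
width: 0.0294
```

Request:
send_rows([
  {"xyz": [0.03, 0.11, 0], "turn": 0},
  {"xyz": [0.06, 0.22, 0], "turn": 0},
  {"xyz": [0.09, 0.33, 0], "turn": -0.01},
  {"xyz": [0.11, 0.44, 0], "turn": -0.02},
  {"xyz": [0.14, 0.55, 0], "turn": -0.03},
  {"xyz": [0.17, 0.64, 0], "turn": -0.045},
  {"xyz": [0.19, 0.71, 0], "turn": -0.055},
  {"xyz": [0.2, 0.75, 0], "turn": -0.063},
])

```text
clock: 7.53
tool_pos: [0.4092, 0.0239, 0.2776]
tool_rot: [-0.088, 0.996, 0.0, -0.001]
ft_force: [-0.0, -0.2, -2.1]
width: 0.0294
```

Request:
send_rows([
  {"xyz": [0.0, 0.08, 0], "turn": 0},
  {"xyz": [0.01, 0.2, 0], "turn": 0},
  {"xyz": [0.02, 0.33, 0.04], "turn": 0},
  {"xyz": [0.02, 0.45, 0.12], "turn": 0},
  {"xyz": [0.02, 0.55, 0.22], "turn": 0},
  {"xyz": [0.02, 0.61, 0.32], "turn": 0},
  {"xyz": [0.02, 0.65, 0.4], "turn": 0},
  {"xyz": [0.02, 0.65, 0.44], "turn": 0},
])

```text
clock: 8.2
tool_pos: [0.3825, 0.1505, 0.1882]
tool_rot: [-0.088, 0.996, 0.0, -0.002]
ft_force: [1.3, 0.1, -2.3]
width: 0.029
```

Run:
```python
from h import *
s=telemetry.sense();print(s['tool_pos'],s['tool_rot'],s['width'],s['ft_force'])
w,c=grab('wrist','w3');sc,_=grab('scene','s3');print(c['eye'])
a=np.vstack([cv2.resize(w[:, :],(533,400))[:, :],]) 
b=np.hstack([cv2.resize(sc[140:290,110:310],(800,600),interpolation=cv2.INTER_CUBIC)])
cv2.imwrite('pics/s3c.png',b[:,:,::-1])
```

```text
[0.38250342 0.15051057 0.18815888] [-8.76170515e-02  9.96152059e-01  1.31428021e-04 -2.07591618e-03] 0.02895916785097886 [ 1.2877334   0.10689508 -2.31774071]
[0.30490498 0.13745014 0.33139134]
```

View pics/w3.png

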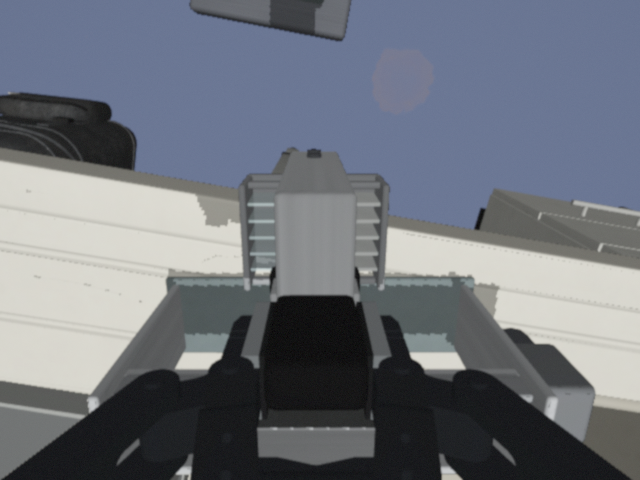

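View pics/s3c.png

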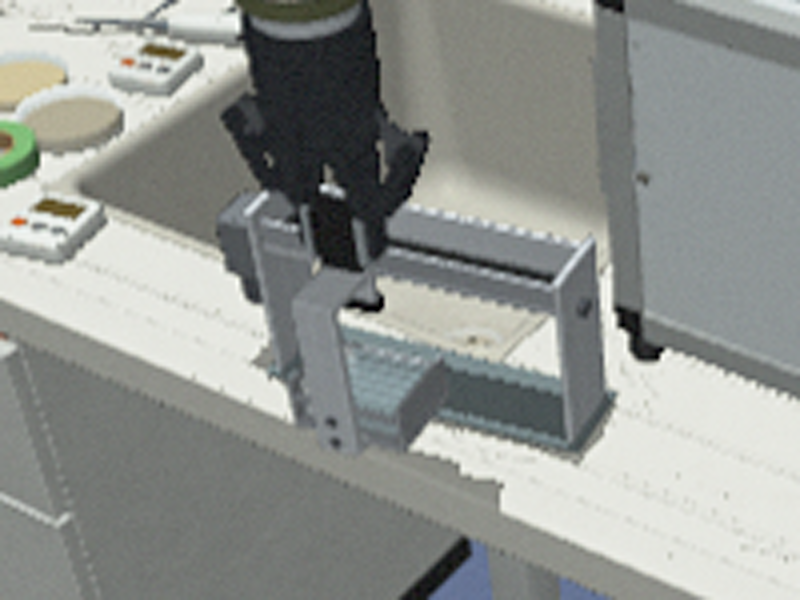

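Wrist view: the rail is square and centred behind the carrier (end plates' near top corners at (95,403) and (550,403), base front edge level at row 280). Scene crop: the hook shoe (370,300) is in front of the lip and the rack is below rail level. Advancing over the lip.

Request:
send_rows([
  {"xyz": [-0.03, 0, 0], "turn": 0},
  {"xyz": [-0.08, 0, 0], "turn": 0},
  {"xyz": [-0.15, 0, 0], "turn": 0},
  {"xyz": [-0.23, 0, 0], "turn": 0},
  {"xyz": [-0.31, 0, 0], "turn": 0},
  {"xyz": [-0.39, 0, 0], "turn": 0},
  {"xyz": [-0.44, 0, 0], "turn": 0},
  {"xyz": [-0.465, 0, 0], "turn": 0},
])

```text
clock: 8.97
tool_pos: [0.478, 0.1654, 0.1909]
tool_rot: [-0.086, 0.996, -0.0, 0.001]
ft_force: [-0.7, -1.1, -1.1]
width: 0.0292
```

Run:
```python
from h import *
s=telemetry.sense();print(s['tool_pos'],s['tool_rot'],s['width'],s['ft_force'])
w,c=grab('wrist','w4');t,_=grab('top','t4');sc,cs=grab('scene','s4')
p=np.array(s['tool_pos']);r=np.array([.985,.173,0]);y=np.array([-.173,.985,0]);rc=np.array([.4755,.1675,.12])
for n,q in dict(lipL=rc-.022*r+.114*y+[0,0,.018],lipR=rc-.022*r-.114*y+[0,0,.018],lipiL=rc-.017*r+.08*y+[0,0,.018],back=rc+.017*r+.09*y+[0,0,.028]).items(): print(n,proj(c,q).round(1))
a=np.vstack([w[230:],w[:0]]);b=cv2.resize(sc[160:260,150:283],(800,600),interpolation=cv2.INTER_CUBIC)
cv2.imwrite('pics/m4.png',np.vstack([cv2.resize(a,(640,250)),cv2.resize(sc[160:240,150:283],(640,350),interpolation=cv2.INTER_CUBIC)])[:,:,::-1])
```

```text
[0.47803057 0.16540123 0.19089361] [-8.62452430e-02  9.96273286e-01 -2.71545239e-05  1.13854371e-03] 0.029172747092293293 [-0.74508662 -1.05366479 -1.08070567]
lipL [560.9 217. ]
lipR [ 77.7 217.8]
lipiL [487.5 227.2]
back [507.5 301.3]
```

View pics/m4.png

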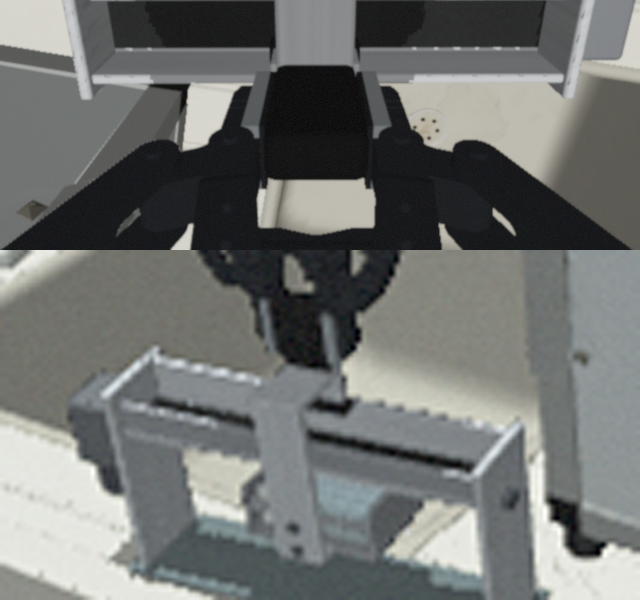

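Run:
```python
from h import *
im,c=load('w4');g=im.max(2)
for col in (130,180,480,520): print(col,g[205:330,col].tolist())
r=np.array([.985,.173,0]);p=telemetry.sense()['tool_pos']
print(p)
for row in(215,225,230): print(row,(onz(c,500,row,.138)-p)@r)
for row in(300,304,308,313): print(row,(onz(c,500,row,.148)-p)@r,(onz(c,150,row,.148)-p)@r)
```

```text
130 [88, 87, 88, 96, 101, 101, 95, 87, 85, 84, 84, 86, 86, 86, 89, 104, 128, 146, 158, 164, 167, 167, 167, 166, 156, 127, 78, 49, 45, 44, 46, 45, 44, 45, 46, 46, 46, 43, 44, 44, 44, 43, 44, 45, 45, 45, 47, 46, 46, 43, 42, 44, 45, 45, 44, 46, 42, 45, 44, 45, 42, 45, 45, 45, 44, 44, 45, 45, 45, 44, 47, 51, 100, 161, 185, 169, 134, 108, 105, 106, 105, 104, 104, 103, 104, 104, 105, 104, 104, 105, 105, 105, 105, 106, 105, 106, 108, 109, 116, 139, 162, 170, 182, 198, 201, 202, 200, 195, 183, 175, 173, 164, 145, 123, 117, 117, 117, 116, 117, 117, 118, 117, 118, 118, 117]
180 [88, 87, 90, 96, 101, 102, 95, 88, 84, 86, 85, 84, 86, 86, 87, 95, 103, 108, 113, 112, 113, 114, 112, 109, 104, 81, 48, 30, 28, 31, 29, 31, 27, 31, 28, 20, 26, 28, 24, 25, 26, 29, 25, 28, 27, 23, 30, 31, 31, 29, 29, 21, 26, 28, 27, 28, 26, 29, 27, 26, 29, 28, 28, 28, 31, 28, 24, 32, 29, 30, 28, 33, 67, 107, 130, 132, 120, 108, 104, 103, 106, 106, 106, 105, 105, 105, 104, 104, 104, 105, 103, 104, 106, 105, 106, 107, 108, 107, 110, 118, 129, 136, 139, 139, 140, 137, 135, 126, 97, 51, 25, 19, 18, 15, 19, 32, 60, 74, 71, 68
[... 757 characters left out ...]
 43, 45, 44, 44, 44, 43, 46, 43, 45, 44, 43, 46, 45, 43, 45, 45, 46, 45, 45, 45, 47, 46, 47, 46, 48, 44, 45, 47, 47, 46, 43, 45, 47, 46, 64, 111, 136, 137, 127, 111, 106, 105, 107, 108, 108, 109, 108, 109, 111, 112, 111, 108, 110, 110, 110, 110, 110, 109, 109, 107, 112, 134, 158, 166, 181, 197, 201, 201, 201, 193, 188, 190, 190, 190, 190, 190, 190, 189, 190, 188, 187, 188, 188, 188, 187, 187, 187, 187]
[0.47590432 0.16548389 0.19048772]
215 -0.023060607195920967
225 -0.018139386876336157
230 -0.01565033543865697
300 0.016271113625896564 0.015957987041240934
304 0.018397205007380128 0.01808282840194626
308 0.020537241036566213 0.020221604721363293
313 0.023232105595496662 0.022914880849604722
```

The lip's top (rows 220–230) lies −20.6 to −15.7 mm from the TCP and the back wall's inner edge +18 mm, so the shoe is about 1 mm from channel centre and square. Lowering.

Request:
send_rows([
  {"xyz": [0, 0, 0.01], "turn": 0},
  {"xyz": [0, 0, 0.03], "turn": 0},
  {"xyz": [0, 0, 0.05], "turn": 0},
  {"xyz": [0, 0, 0.07], "turn": 0},
  {"xyz": [0, 0, 0.09], "turn": 0},
  {"xyz": [0, 0, 0.105], "turn": 0},
  {"xyz": [0, 0, 0.115], "turn": 0},
  {"xyz": [0, 0, 0.12], "turn": 0},
])

```text
clock: 9.78
tool_pos: [0.4754, 0.1657, 0.1659]
tool_rot: [-0.087, 0.996, 0.0, -0.0]
ft_force: [-0.1, 0.1, -1.9]
width: 0.0292
```

Request:
send_rows([
  {"xyz": [0, 0, 0.005], "turn": 0},
  {"xyz": [0, 0, 0.01], "turn": 0},
  {"xyz": [0, 0, 0.015], "turn": 0},
  {"xyz": [0, 0, 0.02], "turn": 0},
  {"xyz": [0, 0, 0.025], "turn": 0},
  {"xyz": [0, 0, 0.025], "turn": 0},
  {"xyz": [0, 0, 0.025], "turn": 0},
  {"xyz": [0, 0, 0.025], "turn": 0},
])

```text
clock: 10.45
tool_pos: [0.4756, 0.1658, 0.1614]
tool_rot: [-0.087, 0.996, 0.0, 0.0]
ft_force: [0.1, -0.6, -2.5]
width: 0.0295
```

Request:
send_rows([
  {"xyz": [0, 0, 0.003], "turn": 0},
  {"xyz": [0, 0, 0.006], "turn": 0},
  {"xyz": [0, 0, 0.009], "turn": 0},
  {"xyz": [0, 0, 0.01], "turn": 0},
  {"xyz": [0, 0, 0.01], "turn": 0},
  {"xyz": [0, 0, 0.01], "turn": 0},
  {"xyz": [0, 0, 0.01], "turn": 0},
  {"xyz": [0, 0, 0.01], "turn": 0},
])

```text
clock: 11.12
tool_pos: [0.4755, 0.1658, 0.1593]
tool_rot: [-0.087, 0.996, -0.0, 0.0]
ft_force: [-0.1, 0.1, -2.7]
width: 0.0288
```

Request:
send_rows([
  {"xyz": [0, 0, 0.003], "turn": 0},
  {"xyz": [0, 0, 0.005], "turn": 0},
  {"xyz": [0, 0, 0.008], "turn": 0},
  {"xyz": [0, 0, 0.008], "turn": 0},
  {"xyz": [0, 0, 0.008], "turn": 0},
  {"xyz": [0, 0, 0.008], "turn": 0},
  {"xyz": [0, 0, 0.008], "turn": 0},
  {"xyz": [0, 0, 0.008], "turn": 0},
])

```text
clock: 11.78
tool_pos: [0.4757, 0.1658, 0.1588]
tool_rot: [-0.087, 0.996, -0.0, 0.001]
ft_force: [-2.5, -0.8, 8.0]
width: 0.0288
```

Contact (force went from −2.7 to +8 N at the expected height): seated. Ease off 1 mm, then release.

Request:
send_rows([
  {"xyz": [0, 0, -0.002], "turn": 0},
  {"xyz": [0, 0, -0.004], "turn": 0},
  {"xyz": [0, 0, -0.004], "turn": 0},
  {"xyz": [0, 0, -0.004], "turn": 0},
  {"xyz": [0, 0, -0.004], "turn": 0},
  {"xyz": [0, 0, -0.004], "turn": 0},
  {"xyz": [0, 0, -0.004], "turn": 0},
  {"xyz": [0, 0, -0.004], "turn": 0},
])

```text
clock: 12.45
tool_pos: [0.4757, 0.1658, 0.1588]
tool_rot: [-0.087, 0.996, -0.0, 0.0]
ft_force: [-2.0, -0.5, 5.7]
width: 0.0291
```

Run:
```python
from h import *
s=telemetry.sense();print(s['tool_pos'],s['width'],s['ft_force'],s['moment'])
sc,_=grab('scene','s5');w,_=grab('wrist','w5')
cv2.imwrite('pics/m5.png',np.vstack([cv2.resize(w[230:],(640,250)),cv2.resize(sc[160:240,150:283],(640,350),interpolation=cv2.INTER_CUBIC)])[:,:,::-1])
```

```text
[0.47568061 0.16576264 0.15882119] 0.029075690060036564 [-2.04499815 -0.4741394   5.65004413] [0.01968674 0.31619405 0.06152183]
```

View pics/m5.png

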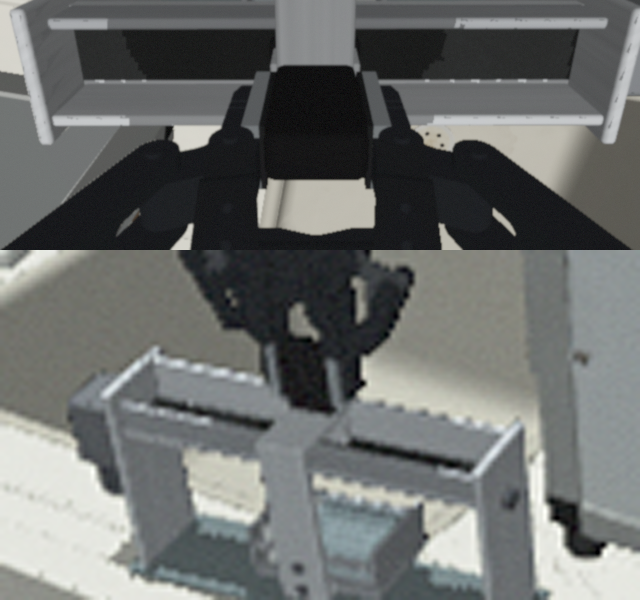

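The hook is behind the lip in the channel, bridge just over the lip (scene crop (310,430)), carrier square. Release.

Request:
send_rows([
  {"xyz": [0, 0, 0], "turn": 0},
  {"xyz": [0, 0, 0], "turn": 0},
  {"xyz": [0, 0, 0], "turn": 0},
  {"xyz": [0, 0, 0], "turn": 0},
  {"xyz": [0, 0, 0], "turn": 0},
  {"xyz": [0, 0, 0], "turn": 0},
  {"xyz": [0, 0, 0], "turn": 0},
  {"xyz": [0, 0, 0], "turn": 0},
], claw=1)

```text
clock: 13.22
tool_pos: [0.4755, 0.1658, 0.1585]
tool_rot: [-0.087, 0.996, 0.0, -0.0]
ft_force: [-0.5, -0.2, -0.4]
width: 0.0853
```

Request:
send_rows([
  {"xyz": [0, 0, -0.03], "turn": 0},
  {"xyz": [0, 0, -0.1], "turn": 0},
  {"xyz": [0, 0, -0.2], "turn": 0},
  {"xyz": [0, 0, -0.3], "turn": 0},
  {"xyz": [0, 0, -0.4], "turn": 0},
  {"xyz": [0, 0, -0.5], "turn": 0},
  {"xyz": [0, 0, -0.57], "turn": 0},
  {"xyz": [0, 0, -0.6], "turn": 0},
])

```text
clock: 13.88
tool_pos: [0.476, 0.1659, 0.281]
tool_rot: [-0.087, 0.996, 0.0, 0.002]
ft_force: [-0.3, 1.1, -0.4]
width: 0.0853
```

Run:
```python
from h import *
s=telemetry.sense();print(s['tool_pos'],s['width'],s['ft_force'])
w,c=grab('wrist','w6');sc,_=grab('scene','s6')
cv2.imwrite('pics/m6.png',np.hstack([cv2.resize(w,(400,300)),cv2.resize(sc[150:250,150:283],(400,300),interpolation=cv2.INTER_CUBIC)])[:,:,::-1])
```

```text
[0.47596324 0.16585527 0.28097949] 0.08529321074765843 [-0.27301637  1.07013252 -0.42554271]
```

View pics/m6.png

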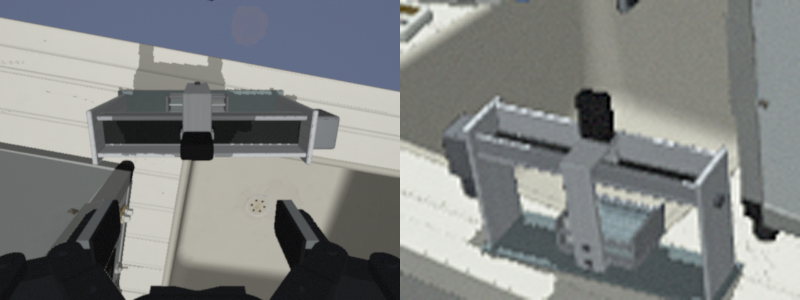

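Carrier hangs alone: tab at wrist (197,147) and scene crop (595,115), gripper clear. A quick level and steadiness check, and whether the plain rack moved.

Run:
```python
from h import *
im,c=load('w6');g=im.max(2);m=(g<25).astype(np.uint8);m[:190]=0;m[265:]=0;m[:,:280]=0;m[:,350:]=0
n,l,st,_=cv2.connectedComponentsWithStats(m);i=1+st[1:,4].argmax();print('tab box',st[i])
r=np.array([.985,.173,0]);y=np.array([-.173,.985,0]);t=np.array([.4755,.1658,.176]);z=np.array([0,0,1])
print('pred',[proj(c,t+a*.008*r+b*.015*y+d*.024*z).round(1).tolist() for a,d in((1,1),(-1,-1)) for b in(1,-1)], 'spine foot pred',proj(c,t-.046*r-.146*z).round(1))
w,c2=grab('wrist','w7'); s7,_=grab('scene','s7');t7,_=grab('top','t7')
print('change w',np.abs(w[150:270,260:360].astype(int)-im[150:270,260:360]).mean())
for a,b,box in(('scene0',s7,(255,305,355,405)),('top0',t7,(222,265,358,408)),('scene0',s7,(280,345,465,515))):
    o=load(a)[0];q=box;print(a,np.abs(o[q[0]:q[1],q[2]:q[3]].astype(int)-b[q[0]:q[1],q[2]:q[3]]).mean())
print(telemetry.sense()['ft_force'])
```

```text
tab box [ 289  212   53   44 2060]
pred [[341.3, 258.1], [287.5, 258.1], [337.6, 208.3], [291.5, 208.3]] spine foot pred [314.8 132.2]
change w 4.964416666666667
scene0 3.6881333333333335
top0 3.567906976744186
scene0 3.8082051282051284
[ 0.39295233 -0.11223716  0.3476654 ]
```

```bash
python3 -c "
from plant import arm,telemetry
print(telemetry.sense()['clock'],arm.finish_job())"
```

```text
the job is handed in; nothing more can be done
14.1333 None
```

The slide carrier is hanging on the rail and the job was handed in at 14.1 s; no verdict is reported.

I took the grey carrier by its black tab and passed its hook about 29 mm above the channel floor, over the lip, with the rack under the rail. I then lowered it until the wrist force rose from −2.7 to +8 N at the expected seated height, and only then opened the gripper and backed off about 12 cm.

**Last checks:**
- **Level:** the hook is behind the lip. The tab's top far edge is within about 1–2 px of where a level, seated carrier would show it. The near bottom edge is about 4 px off (roughly 2 mm), which I put down to a strict darkness threshold.
- **Steadiness:** two wrist pictures differed by 5.0 grey levels on average around the carrier. That is slightly more than the 3.6–3.8 I saw where nothing moved. I took it as the arm settling but did not check further.
- **Bystanders:** the plain rack and the blue look-alike show no change beyond picture noise.
- **Gripper:** it is clear of everything, with about 0 N on the wrist.

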